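# Lock the bayonet lid of a tube shaker

### The job

The shaker's pot is loaded; close it. Lift the lid by its blue bar, feel it into the pot's collar with the red pointer at the green mark on the far side (the pot stops anywhere in its small orbit), press it down gently against the sprung seal and turn it clockwise until the pointer stands at the red mark at the back, then let it rise into its catch and let go. Do not force it, and leave the other things on the bench where they are.

Things in the scene. Friction and masses are not known exactly. Their poses are not given: they have to be found in the camera images.
- shaker: Orbital tube shaker, screwed down, white housing 215x176 mm, console to -x. Origin on the bench under the middle of the orbit, +x to its back, z up. It carries a grey metal pot 124 mm across, top 150 mm up, full of tubes (caps end 124 up). The belt left the pot somewhere in its orbit: its axis is off by up to 6 mm along x and also along y, NOT in this pose; find it by feel. It does not turn; 12 N sideways shifts it.
- orbit_centre (a point): Middle of the orbit at the height of the pot's collar top (the pot's real axis is up to 6 mm off in x and y). The collar has inward ledges, inner radius 44, 6.5 thick, with three slots 16.5 wide, out to radius 51.5, at 105, 225, 345 deg (from shaker +x, counterclockwise from above). 45 deg clockwise of each slot is its catch, a pocket 2.5 mm deep in the ledge's underside, then an end stop.
- green_mark (a point): Green bar on the pot's outer wall, far side, 45 deg counterclockwise (from above) of the red one; nominal place, the pot's orbit offset comes on top. The lid's pointer must stand here for the lugs to drop through the slots (about 2 mm of play each way along the rim).
- red_mark (a point): Red bar on the pot's outer wall, straight back (shaker +x); nominal place, the orbit offset comes on top. With the pointer here the lugs are under their catches (play about 2 mm each way, end stop just beyond). On the collar a black seal ring (radius 52.5 to 57.5) stands 7 mm proud and springs down: 1.6 N to start, 1.6 N more per mm, 7 mm to the hard stop.
- lid: The lid: black knurled wheel, 124 mm across, 63 high, 0.18 to 0.29 kg, blue bar on top. Origin at the middle of its underside, z up, +x to its red pointer. Height of the origin over the bench: 150 mm standing on the ledges (pot not found), 142 lugs on the ledges (turn a little), 135 on the seal in the slots, under 130.5 pressed so that the lugs pass beneath the ledges, 128 hard stop, 133 risen into the catches.
- bar (a point): Middle of the lid's blue grip bar, 47 mm over the lid's origin; the bar lies along the lid's x, 78 long, 18 wide, 32 high (31 to 63 mm over the origin). Grasp it across, from above.
- flange (a point): Middle of the flange's underside, 22 mm over the lid's origin; the flange is 9 thick and lands on the seal. Below it a pilot of radius 42.7, 22 long, and on the pilot three lugs at 60, 180, 300 deg from the pointer, 12 wide, out to radius 49, 8 to 13 mm over the origin. Over 40 N between lid and shaker, all contacts added up, is forcing.
- pointer (a point): Tip of the red pointer on the lid's rim, 74 mm from the lid's axis along its +x, 26 mm over its origin. At the green mark over the slots, at the red mark when locked.
- bottle_tall: tall white wash bottle (80x71x189 mm), loose bystander, leave alone; origin at its underside's centre.
- bottle_short: short white wash bottle (76x63x156 mm), loose bystander, leave alone; origin at its underside's centre.
- timer: small white digital timer (39x68x62 mm), loose bystander, leave alone; origin at its underside's centre.
- tape: roll of beige tape lying flat (69 mm across, 19 high), loose bystander, leave alone; origin at its underside's centre.
Things that resemble listed ones, but are neither listed nor needed, are in the scene too. There is more than one size of the lid; the job needs the larger.

How it is judged:
By the outcome, as a careful person would: the job done as asked, in the order asked, and still so for the second after the job is handed in, with the robot touching nothing.
It also fails if it takes over 61 s, if anything falls off the work surface, if the arm or the gripper's body presses on something with over 40 N, if the wrist force passes 120 N, or if a joint passes its speed limit or range.

### The arm

A 7-joint arm with a two-finger parallel gripper is mounted at the origin on the work surface; the furniture and walls round the work are solid. World frame = base frame: x ahead of the robot, y to its left, z up, the work surface at z = 0. Lengths are in m, angles in rad, forces in N, time in s.
With the tool pointing down it reaches from about 0.425 to 1.025 m from the base axis. Payload 9.4 kg.
Tool frame: the origin (TCP) lies at the very end of the fingers, on their centre line; the grasp point (between the pads) lies 19 mm behind it; z points along the fingers, y is the line along which they close (so a half turn about z gives the same grasp; the last joint's range is limited). The gripper opens to 93 mm and grips with 3 to 60 N. Pads are 15 mm wide; open, the fingers measure 128 mm over their backs; the gripper's body (75 mm by 188 mm) begins 65 mm behind the grasp point.
Start: joints at [-1.387, 0.599, -0.003, 1.599, 0.002, 0.943, -0.08], TCP at [0.187, 0.7, 0.196] pointing down, gripper open.
Joint ranges: [-2.57, 2.57], [-0.35, 1.97], [-1.29, 1.29], [0.11, 2.56], [-1.05, 4.19], [0.11, 1.86], [-2.63, 2.63]. Speed limits (rad/s): [2.22, 2.22, 3.01, 3.01, 3.14, 3.14, 3.14].

### API

Orientations are given as a unit quaternion [x, y, z, w].
In Python, from cell import status, vision, order gives the robot as it stands. The module is installed in compiled form; this text tells all that it offers.
- The arm moves only by the tool move_arm, never from a script. Its argument "motion" is a list of rows, each an object of numbers: "jaw": the opening, from -1 (shut) to 1 (fully open); "x", "y", "z": the shift along the tool's x, y, z in m; "twist": the turn about the tool's z in rad. In form: [{"jaw": .., "x": .., "y": .., "z": .., "twist": ..}, ...]. A call has 1 to 8 rows; each row is the pose to reach, as a shift and turn from the pose commanded when the call began, along the tool's axes at that moment; what a row does not reach only later rows make up. A row lasts 1/8 s, in which the tool goes at most 62.5 mm and 10.7 degrees, less where a joint would pass 70% of its speed; a pose out of reach is approached as far as the arm can. A call with a gripper value outside its range is refused whole. The fingers move at their own pace and stop on an object; the grip force is fixed at half the most. Time passes only in rows, so rows that repeat a pose let the fingers close. It gives the time, the measured TCP pose, the force, the opening and the grip force at its end, in the units of the state.
- status.get_obs(): the state, without advancing time (a new reading comes with each control period).
- vision.capture(name): name is "scene" or "top"; returns the picture (400x640x3 uint8, blue, green, red); there is no depth.
- vision.camera_info(name): a dict with "camera_matrix" (3x3 intrinsics, pixels), "R" (3x3) and "t" (3): a world point X has camera coordinates R X + t. Camera axes: x right, y down, z forward; pixel columns grow to the right and rows downward; lengths in m; the calibration is good to about 2 mm. A picture is of the moment at which its call begins. camera_info takes no time and is no camera call.
- order.job_done(): hands the job in; it is judged then, once.
The state is a dict: "time": time; "qpos": joint angles; "joint_vel": joint speeds; "tau": joint torques, N m; "ee_pos": TCP position; "eef_rot": TCP orientation; "force": force on the tool from outside, world axes, zero at the start; "moment": the same for the moment, N m; "gripper_width": finger opening in m; "grasp_force": force on a finger pad.
Only numpy, scipy, OpenCV 4.12 (cv2) and the standard library are available. Lean on these libraries where they do the work, as an engineer would, in place of code of your own. Each camera call takes 0.05 s, during which the arm holds its last target. There are 200 camera calls.

## Working session

There is one attempt and no reset: what is moved stays moved. The work goes in short steps, Python scripts to look and compute and a tool call to move; the robot and the scene stay as the last step left them, time stands still between calls to the robot, and variables do not carry over. Pictures are saved under pics/ and viewed, at most 10 in all, crops included, and the job is handed in when it is done.

Besides the shell and the picture viewer there is one more tool, called after "Emit:" in YAML: its name, and indented under it one key for each argument. move_arm: Moves the arm, as the interface text tells. Its arguments: {"type":"object","properties":{"motion":{"type":"array","items":{"type":"object","properties":{"jaw":{"type":"number"},"x":{"type":"number"},"y":{"type":"number"},"z":{"type":"number"},"twist":{"type":"number"}}}}},"required":["motion"]}

```bash
mkdir -p pics; python3 - <<'E'
from cell import status, vision
import cv2
for n in("scene","top"):
    cv2.imwrite(f"pics/{n}0.png",vision.capture(n)); i=vision.camera_info(n); print(n,i)
print(status.get_obs())
E
```

```text
scene {'camera_matrix': array([[474.33901192,   0.        , 311.50701056],
       [  0.        , 474.33901192, 201.35766083],
       [  0.        ,   0.        ,   1.        ]]), 'R': array([[ 0.63693716, -0.77071311, -0.01767392],
       [-0.59011552, -0.47267828, -0.65447606],
       [ 0.4960592 ,  0.42728978, -0.75587612]]), 't': array([-0.26664624,  0.40678346,  1.01633467])}
top {'camera_matrix': array([[380.28604596,   0.        , 320.98037928],
       [  0.        , 380.28604596, 204.68932084],
       [  0.        ,   0.        ,   1.        ]]), 'R': array([[ 0.01915275, -0.99955773,  0.02274894],
       [-0.98649893, -0.02259407, -0.1622016 ],
       [ 0.16264386, -0.0193352 , -0.98649538]]), 't': array([0.01647757, 0.52153403, 1.13559364])}
{'time': 0.1, 'qpos': array([-1.38668409,  0.60002393, -0.00255128,  1.60002442,  0.00179511,
        0.94287075, -0.07978021]), 'joint_vel': array([-0.0002348 ,  0.00011378,  0.00188048, -0.00116761,  0.00044277,
        0.00101177,  0.00134271]), 'tau': array([ 4.82763222e-03, -7.66562176e+01,  1.50224134e+00, -2.52938479e+01,
       -5.22991922e-02,  1.36365759e-02,  6.93517632e-05]), 'ee_pos': array([0.18684654, 0.70005141, 0.19517061]), 'eef_rot': array([ 1.29996191e-01,  9.91514272e-01, -6.61512352e-04, -2.81447788e-05]), 'force': array([-0.39150598,  0.84956817, -0.11329078]), 'moment': array([-0.01803359,  0.07761873, -0.0103247 ]), 'grasp_force': 0.0, 'gripper_width': 0.09271553142330607}
```

View pics/scene0.png

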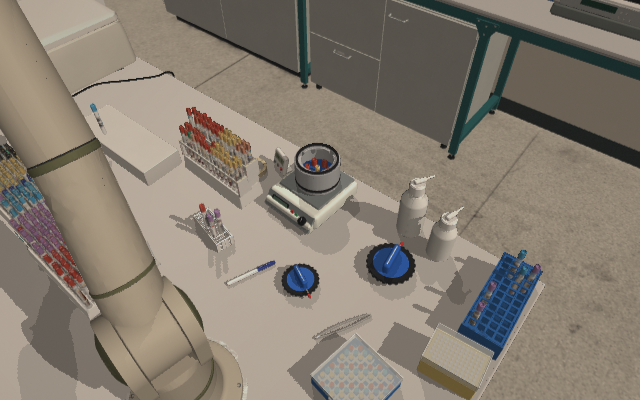

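View pics/top0.png

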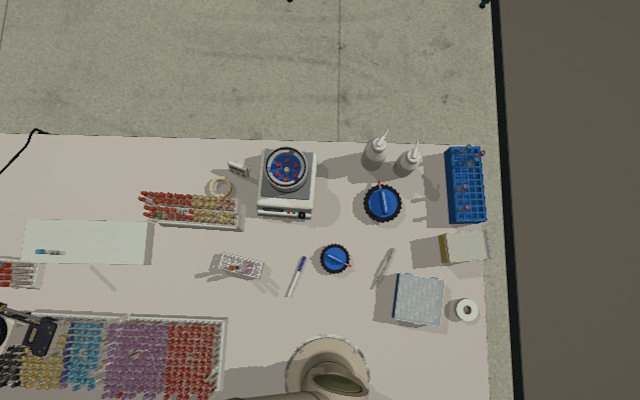

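The large lid is at scene (390,262) and top (382,203). The shaker and pot are at scene (318,165) and top (287,170). The small lid at top (335,258) is a decoy. Next I'll zoom in.

```bash
cat > h.py <<'E'
import numpy as np, cv2
from cell import status, vision
I={n:vision.camera_info(n) for n in("scene","top")}
def ray(n,p):
    i=I[n]; K,R,t=i["camera_matrix"],np.array(i["R"]),np.array(i["t"])
    return -R.T@t, R.T@np.linalg.inv(K)@np.array([p[0],p[1],1.])
def onz(n,p,z):
    c,d=ray(n,p); return c+d*(z-c[2])/d[2]
def tri(a,b):
    (c1,d1),(c2,d2)=ray("scene",a),ray("top",b)
    s=np.linalg.lstsq(np.c_[d1,-d2],c2-c1,rcond=None)[0]
    p,q=c1+s[0]*d1,c2+s[1]*d2; return (p+q)/2,np.linalg.norm(p-q)
def proj(n,X):
    i=I[n]; v=i["camera_matrix"]@(i["R"]@np.array(X)+i["t"]); return v[:2]/v[2]
E
python3 - <<'E'
from h import *
s=cv2.imread("pics/scene0.png");t=cv2.imread("pics/top0.png")
f=lambda im,x,y,w,h:cv2.resize(im[y:y+h,x:x+w],None,fx=4,fy=4,interpolation=cv2.INTER_CUBIC)
a=np.hstack([f(s,262,130,100,110),f(t,245,140,100,110)[:,:400]][:2])
b=np.hstack([f(s,355,230,100,40)[:, :400],f(t,345,175,100,40)])
cv2.imwrite("pics/c1.png",a)
cv2.imwrite("pics/c2.png",np.hstack([f(s,350,225,80,70),f(t,345,170,80,70)]))
E
```

```text
(no output)
```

View pics/c1.png

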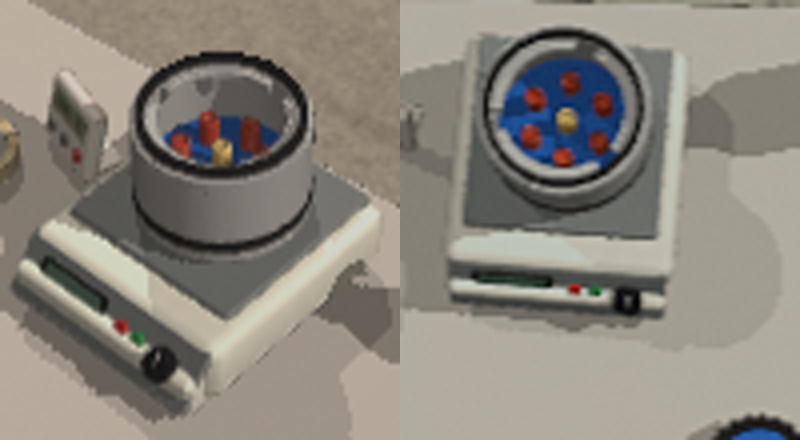

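View pics/c2.png

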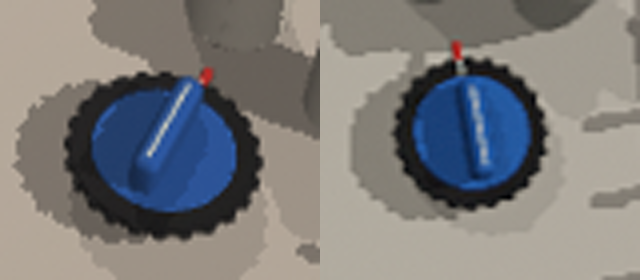

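Crops: the black seal ring shows in both views, centred near top (287,169) and scene (317,159). The lid's pointer is red, at top (379,181) and scene (402,244). The bar's white line is clear. Now to measure.

```bash
python3 - <<'E'
from h import *
im={"scene":cv2.imread("pics/scene0.png"),"top":cv2.imread("pics/top0.png")}
def ell(m):
    cs,_=cv2.findContours(m,cv2.RETR_EXTERNAL,cv2.CHAIN_APPROX_NONE); c=max(cs,key=cv2.contourArea); return cv2.fitEllipse(cv2.convexHull(c)),c
def crop(n,x,y,w,h): return im[n][y:y+h,x:x+w].astype(int),np.array([x,y])
# ring: map dark pixels onto plane z=.157, circle fit
for n,b in(("scene",(288,138,58,50)),("top",(262,144,50,50))):
    c,o=crop(n,*b); m=(c.max(2)<62)
    p=np.argwhere(m)[:,::-1]+o
    for z in(.150,.157):
        P=np.array([onz(n,q,z)[:2] for q in p])
        # robust circle of mean radius 55
        cen=P.mean(0)
        from scipy.optimize import least_squares
        r=least_squares(lambda v:np.hypot(*(P-v[:2]).T)-v[2],[*cen,.055],loss="soft_l1",f_scale=.002)
        print("ring",n,z,len(p),r.x.round(4),np.median(abs(r.fun)).round(4))
# lid
pts={}
for n,b in(("scene",(355,230,70,62)),("top",(355,175,55,52))):
    c,o=crop(n,*b); B,G,R=c[...,0],c[...,1],c[...,2]
    red=np.argwhere((R>120)&(G<90)&(B<90))[:,::-1]+o
    k=np.argwhere((c.max(2)<60))[:,::-1]+o
    bl=np.argwhere((B>R+50))[:,::-1]+o
    wh=np.argwhere((c.min(2)>125))[:,::-1]+o
    pts[n]=red.mean(0)
    print(n,"red",len(red),red.mean(0),red.min(0),red.max(0))
    e=cv2.fitEllipse(cv2.convexHull(bl.astype(np.float32)));print("blue ell",e, "black hull", cv2.fitEllipse(cv2.convexHull(k.astype(np.float32))))
    for z in(.022,.031): 
        print(" blue@31/black centre", z,onz(n,cv2.fitEllipse(cv2.convexHull(k.astype(np.float32)))[0],z).round(4),onz(n,e[0],z).round(4))
    print(" red@26",onz(n,red.mean(0),.026).round(4))
print("red tri",tri(pts["scene"],pts["top"]))
E
```

```text
ring scene 0.15 306 [0.6091 0.136  0.0559] 0.0024
ring scene 0.157 306 [0.6035 0.1313 0.0554] 0.0024
ring top 0.15 208 [0.6098 0.1336 0.056 ] 0.0017
ring top 0.157 208 [0.608  0.1331 0.0556] 0.0017
scene red 9 [401.11111111 243.33333333] [400 242] [402 245]
blue ell ((390.8365783691406, 260.8841247558594), (33.569969177246094, 35.294979095458984), 106.84944915771484) black hull ((390.1543884277344, 263.5609130859375), (40.82258605957031, 49.03316116333008), 103.31977081298828)
 blue@31/black centre 0.022 [ 0.5312 -0.1641  0.022 ] [ 0.5391 -0.161   0.022 ]
 blue@31/black centre 0.031 [ 0.5257 -0.1666  0.031 ] [ 0.5334 -0.1636  0.031 ]
 red@26 [ 0.5987 -0.1528  0.026 ]
top red 12 [378.75       182.08333333] [378 180] [380 184]
blue ell ((382.5019836425781, 202.61175537109375), (28.344728469848633, 29.23613929748535), 122.50775909423828) black hull ((382.06427001953125, 202.99261474609375), (36.92754364013672, 38.00090408325195), 123.41472625732422)
 blue@31/black centre 0.022 [ 0.5343 -0.1663  0.022 ] [ 0.5356 -0.1677  0.022 ]
 blue@31/black centre 0.031 [ 0.5327 -0.1646  0.031 ] [ 0.534 -0.166  0.031]
 red@26 [ 0.6009 -0.1554  0.026 ]
red tri (array([ 0.59948666, -0.15407943,  0.02693353]), np.float64(0.003225789389577381))
```

```bash
python3 - <<'E'
from h import *
t=cv2.imread("pics/top0.png").astype(int)
# print gray columns/rows for plate edges
g=t.mean(2).astype(int)
print("cols"); 
for x in (262,270,280,290,300,308): print(x,g[186:222,x].tolist())
for y in (155,165,175,185,192): print(y,g[y,252:272].tolist(),g[y,300:324].tolist())
b=t[175:232,355:412]; 
for y in range(186,218,3): print(y,[tuple(map(int,v)) for v in t[y,378:394,:][:,[0,2]]])
E
```

```text
cols
262 [84, 82, 83, 84, 86, 84, 85, 85, 84, 77, 91, 146, 148, 186, 190, 190, 190, 182, 169, 117, 79, 69, 59, 72, 190, 196, 176, 109, 61, 72, 114, 117, 142, 162, 170, 170]
270 [86, 88, 86, 85, 86, 86, 86, 85, 88, 87, 69, 120, 188, 192, 190, 189, 190, 188, 177, 162, 95, 69, 33, 49, 45, 160, 186, 162, 91, 57, 63, 103, 106, 150, 156, 153]
280 [97, 125, 83, 64, 61, 31, 65, 72, 78, 82, 118, 80, 181, 192, 190, 190, 191, 191, 186, 174, 156, 91, 63, 33, 49, 46, 177, 184, 149, 82, 58, 72, 105, 105, 151, 155]
290 [132, 128, 78, 63, 67, 52, 33, 103, 108, 106, 106, 104, 72, 176, 182, 180, 179, 184, 191, 187, 174, 141, 87, 73, 73, 73, 163, 171, 177, 123, 69, 58, 81, 105, 107, 104]
300 [87, 53, 76, 104, 108, 107, 106, 106, 107, 105, 106, 106, 97, 98, 177, 181, 181, 182, 182, 183, 172, 162, 114, 75, 75, 51, 20, 19, 19, 13, 13, 9, 42, 105, 109, 131]
308 [104, 104, 105, 104, 103, 103, 104, 104, 103, 103, 103, 108, 108, 98, 177, 184, 182, 181, 182, 183, 180, 169, 160, 94, 70, 71, 67, 128, 184, 180, 157, 93, 67, 86, 150, 156]
155 [171, 173, 173, 173, 173, 156, 134, 136, 129, 137, 145, 151, 130, 108, 1
[... 2271 characters left out ...]
 25), (120, 26), (107, 20), (82, 17), (80, 15), (116, 22), (145, 31), (173, 133), (177, 129), (167, 35), (155, 31), (146, 34), (146, 32), (155, 37), (160, 37), (161, 38)]
210 [(119, 27), (119, 26), (120, 22), (102, 20), (74, 15), (94, 16), (131, 25), (165, 106), (177, 116), (170, 65), (147, 33), (137, 31), (147, 34), (146, 36), (155, 35), (165, 39)]
213 [(120, 28), (119, 25), (120, 28), (112, 22), (86, 19), (68, 12), (82, 15), (107, 21), (109, 23), (114, 21), (137, 29), (147, 32), (148, 32), (152, 35), (133, 31), (79, 31)]
216 [(72, 26), (94, 25), (144, 32), (164, 34), (167, 39), (168, 38), (161, 35), (158, 34), (134, 31), (96, 24), (83, 26), (60, 28), (30, 26), (22, 26), (24, 27), (24, 25)]
```

```bash
cat >> h.py <<'E'
def go(x,y,z,yawx):
    """offset from the present pose to world TCP x,y,z with tool x at yaw (deg)"""
    from scipy.spatial.transform import Rotation as Ro
    o=status.get_obs(); R=Ro.from_quat(o["eef_rot"]).as_matrix()
    d=R.T@(np.array([x,y,z])-o["ee_pos"]); y0=np.degrees(np.arctan2(R[1,0],R[0,0]))
    tw=-((yawx-y0+180)%360-180)
    print("yaw now",y0.round(2),"shift",d.round(4),"twist",np.radians(tw).round(4),"rows",max(np.linalg.norm(d)/.0625,abs(tw)/10.7).round(1))
E
python3 - <<'E'
from h import *
from scipy.optimize import least_squares
from scipy.ndimage import map_coordinates
a,b=onz("top",(382.6,191.5),.063),onz("top",(386.1,210.5),.063); v=a-b
print("bar line mid",((a+b)/2).round(4),"len",np.linalg.norm(v).round(4),"yaw",np.degrees(np.arctan2(v[1],v[0])).round(2))
for c in((.5345,-.1655),): d=np.array([.5999,-.1543])-c; print("pointer yaw",np.degrees(np.arctan2(d[1],d[0])),np.linalg.norm(d))
F=np.array([(262,196.9),(270,197.4),(280,198),(290,198.6),(300,199.5),(308,199.6)])
Rr=np.array([(312.4,155),(311.8,165),(310.8,175),(310,185),(309.4,192)])
L=np.array([(263.6,165),(262.3,175),(261,185),(260.2,192)])
for z in(.06,.075):
    for q,nm,k in((F,"front",0),(Rr,"right",1),(L,"left",1)):
        P=np.array([onz("top",p,z)[:2] for p in q]); 
        vx=cv2.fitLine(P.astype(np.float32),cv2.DIST_L2,0,.01,.01).ravel()
        print(z,nm,"yaw(mod90)",((np.degrees(np.arctan2(vx[1],vx[0]))+45)%90-45).round(2),P.mean(0).round(4))
# ring edges
for n in("top","scene"):
    g=cv2.imread(f"pics/{n}0.png").astype(float).mean(2); cam,_=ray(n,(0,0)); c0=np.array([.607,.133])
    th=np.radians(np.arange(0,360,4)); rs=np.arange(.042,.068,.0004); tc=np.arctan2(*(cam[:2]-c0)[::-1])
    E=[]
    for t in th:
        f=np.cos(t-tc)
        if abs(f)<.3: continue
        pr=np.array([proj(n,[c0[0]+r*np.cos(t),c0[1]+r*np.sin(t),.157]) for r in rs])
        s=map_coordinates(g,[pr[:,1],pr[:,0]],order=1); d=np.gradient(cv2.GaussianBlur(s[:,None],(1,7),1.2).ravel()) 
        i=np.argmin(d) if f>0 else np.argmax(d)   # near: inner edge falls to dark; far: outer edge rises
        if 3<i<len(rs)-4: E.append((*(c0+rs[i]*np.array([np.cos(t),np.sin(t)])),.0525 if f>0 else .0575))
    E=np.array(E); r=least_squares(lambda v:np.hypot(*(E[:,:2]-v).T)-E[:,2],c0,loss="soft_l1",f_scale=.001)
    print(n,len(E),r.x.round(4),np.median(abs(r.fun)).round(4))
go(.534,-.165,.30,190)
E
```

```text
bar line mid [ 0.5337 -0.1658  0.063 ] len 0.0597 yaw 9.92
pointer yaw 9.717851740610907 0.06635209115016649
0.06 front yaw(mod90) -2.28 [0.5353 0.138 ]
0.06 right yaw(mod90) -3.27 [0.6125 0.0608]
0.06 left yaw(mod90) -4.5 [0.5934 0.2113]
0.075 front yaw(mod90) -2.28 [0.5326 0.1368]
0.075 right yaw(mod90) -3.27 [0.6088 0.0606]
0.075 left yaw(mod90) -4.5 [0.5899 0.2091]
top 72 [0.6107 0.1325] 0.0006
scene 73 [0.6064 0.1334] 0.0005
yaw now 165.06 shift [-0.5584 -0.7465 -0.1038] twist -0.4353 rows 15.0
```

Emit:
move_arm:
  motion:
    - {"jaw": 0.2, "x": -0.0, "y": -0.0, "z": -0.06, "twist": 0}
    - {"jaw": 0.2, "x": -0.558, "y": -0.747, "z": -0.104, "twist": -0.435}
    - {"jaw": 0.2, "x": -0.558, "y": -0.747, "z": -0.104, "twist": -0.435}
    - {"jaw": 0.2, "x": -0.558, "y": -0.747, "z": -0.104, "twist": -0.435}
    - {"jaw": 0.2, "x": -0.558, "y": -0.747, "z": -0.104, "twist": -0.435}
    - {"jaw": 0.2, "x": -0.558, "y": -0.747, "z": -0.104, "twist": -0.435}
    - {"jaw": 0.2, "x": -0.558, "y": -0.747, "z": -0.104, "twist": -0.435}
    - {"jaw": 0.2, "x": -0.558, "y": -0.747, "z": -0.104, "twist": -0.435}

```text
time: 1.1
ee_pos: [0.3498, 0.2927, 0.2766]
eef_rot: [-0.087, 0.996, -0.0, 0.0]
force: [1.3, 0.6, -0.3]
gripper_width: 0.0559
grasp_force: 0.0
```

```bash
python3 -c "
from h import *
go(.534,-.165,.30,190);o=status.get_obs();print(o['time'],o['ee_pos'],o['qpos'])"
```

```text
yaw now -170.02 shift [-0.1021 -0.4827 -0.0234] twist -0.0004 rows 7.9
1.1 [0.34981428 0.29267704 0.2766071 ] [-0.78382855  0.17515602 -0.04414754  2.08664995  0.01014034  0.87987471
  0.9112133 ]
```

Emit:
move_arm:
  motion:
    - {"jaw": 0.2, "x": -0.102, "y": -0.483, "z": -0.023, "twist": 0}
    - {"jaw": 0.2, "x": -0.102, "y": -0.483, "z": -0.023, "twist": 0}
    - {"jaw": 0.2, "x": -0.102, "y": -0.483, "z": -0.023, "twist": 0}
    - {"jaw": 0.2, "x": -0.102, "y": -0.483, "z": -0.023, "twist": 0}
    - {"jaw": 0.2, "x": -0.102, "y": -0.483, "z": -0.023, "twist": 0}
    - {"jaw": 0.2, "x": -0.102, "y": -0.483, "z": -0.023, "twist": 0}
    - {"jaw": 0.2, "x": -0.102, "y": -0.483, "z": -0.023, "twist": 0}
    - {"jaw": 0.2, "x": -0.102, "y": -0.483, "z": -0.023, "twist": 0}

```text
time: 2.1
ee_pos: [0.5339, -0.1654, 0.2995]
eef_rot: [-0.087, 0.996, -0.0, -0.0]
force: [0.9, 1.2, -0.2]
gripper_width: 0.0554
grasp_force: 0.0
```

```bash
python3 -c "
from h import *
go(.534,-.165,.036,190);o=status.get_obs();print(o['time'],o['ee_pos'],o['qpos'],o['force'])"
```

```text
yaw now -170.04 shift [-2.000e-04  4.000e-04  2.635e-01] twist -0.0007 rows 4.2
2.1 [ 0.53389458 -0.16537328  0.29954585] [-0.01649937  0.29548829  0.28445162  1.8706594  -0.09790199  0.9889263
  2.05481008] [ 0.93845575  1.17730579 -0.16679137]
```

Emit:
move_arm:
  motion:
    - {"jaw": 0.2, "z": 0.062}
    - {"jaw": 0.2, "z": 0.124}
    - {"jaw": 0.2, "z": 0.18}
    - {"jaw": 0.2, "z": 0.225}
    - {"jaw": 0.2, "z": 0.25}
    - {"jaw": 0.2, "z": 0.262}
    - {"jaw": 0.2, "z": 0.262}
    - {"jaw": -1, "z": 0.262}

```text
invalid input at $.motion[0]: expected keys jaw, x, y, z, twist
```

Emit:
move_arm:
  motion:
    - {"jaw": -1}
    - {"jaw": -1}
    - {"jaw": -1}
    - {"jaw": -1}

```text
invalid input at $.motion[0]: expected keys jaw, x, y, z, twist
```

```bash
python3 -c "
from h import *
im=vision.capture('scene');cv2.imwrite('pics/g.png',cv2.resize(im[180:300,320:480],None,fx=4,fy=4))
o=status.get_obs();print(o['time'],o['ee_pos'],o['force'],o['grasp_force'],o['gripper_width'])"
```

```text
2.15 [ 0.53562737 -0.17288704  0.29996447] [ 2.91084659 -6.14532483  1.61800209] 0.0 0.05576823179738438
```

View pics/g.png

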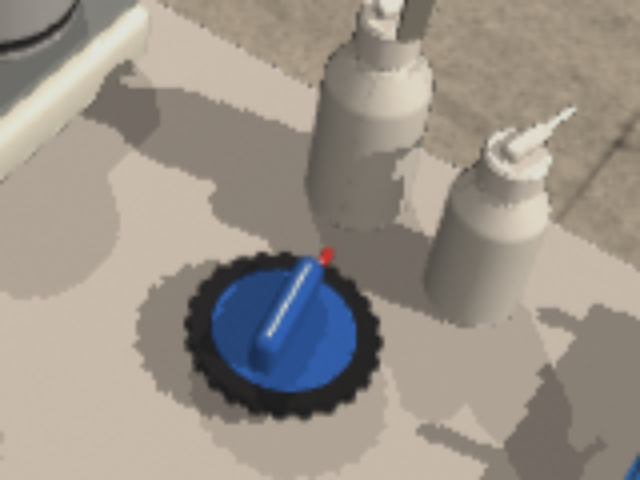

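The moves were refused because every row needs all five keys, so the picture shows the lid still untouched. The arm was also still lagging its command, so I'll let it settle first.

Emit:
move_arm:
  motion:
    - {"jaw": 0.2, "x": 0, "y": 0, "z": 0.08, "twist": 0}
    - {"jaw": 0.2, "x": 0, "y": 0, "z": 0.08, "twist": 0}
    - {"jaw": 0.2, "x": 0, "y": 0, "z": 0.08, "twist": 0}
    - {"jaw": 0.2, "x": 0, "y": 0, "z": 0.08, "twist": 0}

```text
time: 2.65
ee_pos: [0.534, -0.1632, 0.2204]
eef_rot: [-0.087, 0.996, -0.0, 0.001]
force: [0.6, -0.1, 0.5]
gripper_width: 0.0558
grasp_force: 0.0
```

```bash
python3 -c "
from h import *
go(.534,-.165,.036,190);o=status.get_obs();print(o['time'],o['ee_pos'],o['joint_vel'],o['force'])"
```

```text
yaw now -170.01 shift [ 0.0005 -0.0016  0.1844] twist -0.0002 rows 3.0
2.65 [ 0.53402467 -0.16324224  0.22041521] [-0.00167182 -0.01144353  0.00188922 -0.00481516 -0.00110506 -0.00296794
  0.00167183] [ 0.57150864 -0.13318332  0.54822483]
```

Emit:
move_arm:
  motion:
    - {"jaw": 0.2, "x": 0, "y": -0.001, "z": 0.06, "twist": 0}
    - {"jaw": 0.2, "x": 0, "y": -0.001, "z": 0.12, "twist": 0}
    - {"jaw": 0.2, "x": 0, "y": -0.001, "z": 0.155, "twist": 0}
    - {"jaw": 0.2, "x": 0, "y": -0.001, "z": 0.175, "twist": 0}
    - {"jaw": 0.2, "x": 0, "y": -0.001, "z": 0.183, "twist": 0}
    - {"jaw": 0.2, "x": 0, "y": -0.001, "z": 0.183, "twist": 0}
    - {"jaw": 0.2, "x": 0, "y": -0.001, "z": 0.183, "twist": 0}
    - {"jaw": -1, "x": 0, "y": -0.001, "z": 0.183, "twist": 0}

```text
time: 3.65
ee_pos: [0.5343, -0.1643, 0.0375]
eef_rot: [-0.087, 0.996, -0.0, 0.001]
force: [0.1, 0.7, -1.1]
gripper_width: 0.0498
grasp_force: 0.0
```

Emit:
move_arm:
  motion:
    - {"jaw": -1, "x": 0, "y": 0, "z": 0, "twist": 0}
    - {"jaw": -1, "x": 0, "y": 0, "z": 0, "twist": 0}
    - {"jaw": -1, "x": 0, "y": 0, "z": 0, "twist": 0}
    - {"jaw": -1, "x": 0, "y": 0, "z": 0, "twist": 0}

```text
time: 4.15
ee_pos: [0.5336, -0.1641, 0.0365]
eef_rot: [-0.087, 0.996, 0.0, -0.0]
force: [-0.0, 0.6, 0.3]
gripper_width: 0.0173
grasp_force: 30.0
```

```bash
python3 -c "
from h import *
im=vision.capture('scene');cv2.imwrite('pics/g2.png',cv2.resize(im[180:300,320:480],None,fx=4,fy=4))
go(.609,.133,.26,222);o=status.get_obs();print(o['time'],o['ee_pos'],o['force'],o['moment'],o['grasp_force'],o['gripper_width'])"
```

```text
yaw now -170.01 shift [-0.1257  0.2796 -0.2235] twist -0.5588 rows 6.1
4.2 [ 0.53363676 -0.16411153  0.03649178] [-0.85459674  0.20599505  1.5242962 ] [ 0.15168948  0.11443486 -0.03040545] 29.979273676872253 0.017715241922820896
```

View pics/g2.png

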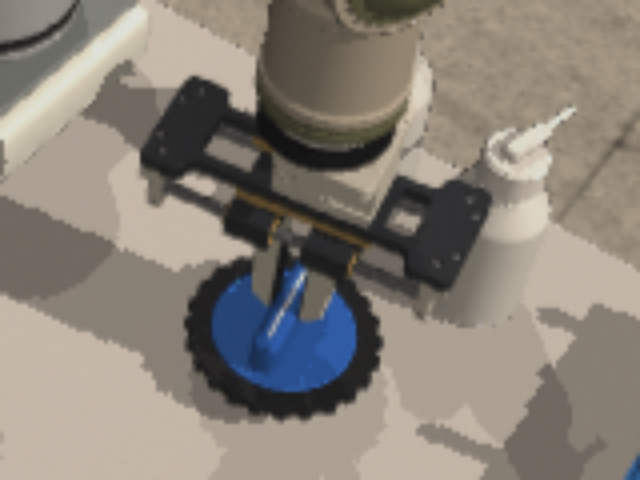

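The fingers sit across the bar, near its middle, at 17.5 mm opening and 30 N. Now to lift and carry.

Emit:
move_arm:
  motion:
    - {"jaw": -1, "x": 0, "y": 0, "z": -0.02, "twist": 0}
    - {"jaw": -1, "x": 0, "y": 0, "z": -0.06, "twist": 0}
    - {"jaw": -1, "x": 0, "y": 0, "z": -0.115, "twist": 0}
    - {"jaw": -1, "x": 0, "y": 0, "z": -0.17, "twist": 0}
    - {"jaw": -1, "x": -0.01, "y": 0.02, "z": -0.21, "twist": -0.05}
    - {"jaw": -1, "x": -0.03, "y": 0.07, "z": -0.224, "twist": -0.15}
    - {"jaw": -1, "x": -0.05, "y": 0.12, "z": -0.224, "twist": -0.25}
    - {"jaw": -1, "x": -0.072, "y": 0.16, "z": -0.224, "twist": -0.35}

```text
time: 5.2
ee_pos: [0.5766, 0.008, 0.2607]
eef_rot: [-0.261, 0.965, 0.0, 0.0]
force: [0.8, -0.3, -1.7]
gripper_width: 0.0167
grasp_force: 30.0
```

```bash
python3 -c "
from h import *
go(.609,.133,.22,222);o=status.get_obs();print(o['time'],o['ee_pos'],o['force'],o['moment'],o['grasp_force'],o['gripper_width'])"
```

```text
yaw now -149.73 shift [-0.091   0.0916  0.0408] twist -0.2047 rows 2.2
5.2 [0.57661629 0.00803743 0.26073155] [ 0.82809225 -0.31978998 -1.71222008] [-0.00076736 -0.0288037  -0.01013366] 29.976418912410736 0.016726353412009454
```

Emit:
move_arm:
  motion:
    - {"jaw": -1, "x": -0.04, "y": 0.04, "z": 0, "twist": -0.08}
    - {"jaw": -1, "x": -0.07, "y": 0.072, "z": 0.01, "twist": -0.15}
    - {"jaw": -1, "x": -0.09, "y": 0.091, "z": 0.02, "twist": -0.205}
    - {"jaw": -1, "x": -0.091, "y": 0.092, "z": 0.034, "twist": -0.205}
    - {"jaw": -1, "x": -0.091, "y": 0.092, "z": 0.034, "twist": -0.205}
    - {"jaw": -1, "x": -0.091, "y": 0.092, "z": 0.034, "twist": -0.205}
    - {"jaw": -1, "x": -0.091, "y": 0.092, "z": 0.034, "twist": -0.205}
    - {"jaw": -1, "x": -0.091, "y": 0.092, "z": 0.034, "twist": -0.205}

```text
time: 6.2
ee_pos: [0.6098, 0.1305, 0.2271]
eef_rot: [-0.356, 0.934, -0.0, 0.0]
force: [-0.7, -0.4, -2.6]
gripper_width: 0.0173
grasp_force: 30.0
```

```bash
python3 - <<'E'
from h import *
go(.609,.133,.19,222);o=status.get_obs();print(o['time'],o['ee_pos'],o['force'],o['moment'],o['qpos'])
s=vision.capture('scene');t=vision.capture('top')
f=lambda im,x,y,w,h:cv2.resize(im[y:y+h,x:x+w],None,fx=4,fy=4,interpolation=cv2.INTER_CUBIC)
cv2.imwrite('pics/p.png',np.hstack([f(s,265,90,100,120),f(t,245,110,100,120)]));cv2.imwrite('pics/ps.png',s);cv2.imwrite('pics/pt.png',t)
E
```

```text
yaw now -138.27 shift [-0.001   0.0024  0.0371] twist -0.0047 rows 0.6
6.2 [0.60982001 0.13052175 0.22710425] [-0.70246301 -0.42345463 -2.56893805] [ 0.03734299 -0.01259815  0.00910011] [-0.36389731  0.44387326  0.08974865  1.81384725 -0.04963281  0.88518216
  2.04777523]
```

View pics/p.png

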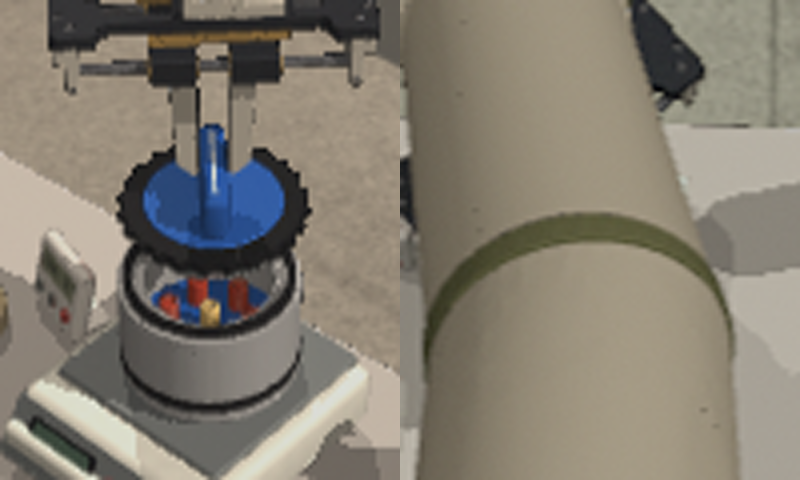

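The lid hangs level over the pot, with its bar pointing away to the far side. In the crop the blue disc is at (213,190) and the ring at (210,275). The top view is blocked by the arm. I'll compare the lid axis with the pot in the scene view.

```bash
python3 - <<'E'
from h import *
from scipy.optimize import least_squares
from scipy.ndimage import map_coordinates
def disc(fn,c0,z):
    im=cv2.imread(fn).astype(float); s=im[...,0]-im[...,2]; E=[]
    for t in np.radians(np.arange(0,360,4)):
        rs=np.arange(.036,.056,.0004)
        pr=np.array([proj("scene",[c0[0]+r*np.cos(t),c0[1]+r*np.sin(t),z]) for r in rs])
        v=map_coordinates(s,[pr[:,1],pr[:,0]],order=1); d=np.gradient(cv2.GaussianBlur(v[:,None],(1,7),1.2).ravel())
        i=np.argmin(d)
        if d[i]<-3 and 2<i<len(rs)-3: E.append(c0+rs[i]*np.array([np.cos(t),np.sin(t)]))
    E=np.array(E); r=least_squares(lambda v:np.hypot(*(E-v[:2]).T)-v[2],[*c0,.048],loss="soft_l1",f_scale=.0006)
    return r.x.round(4),len(E),np.median(abs(r.fun)).round(5)
print("bench",disc("pics/scene0.png",np.array([.534,-.164]),.031))
print("held",disc("pics/ps.png",np.array([.6095,.131]),.0371+.1905-.0365+.031-.0371))
E
```

```text
bench (array([ 0.5306, -0.1644,  0.0452]), 89, np.float64(0.00033))
held (array([0.6153, 0.1317, 0.0457]), 25, np.float64(0.00391))
```

```bash
python3 - <<'E'
from h import *
from scipy.optimize import least_squares
from scipy.ndimage import map_coordinates
def disc(n,fn,c0,z):
    im=cv2.imread(fn).astype(float); s=im[...,0]-im[...,2]; E=[]
    for t in np.radians(np.arange(0,360,4)):
        rs=np.arange(.036,.056,.0004)
        pr=np.array([proj(n,[c0[0]+r*np.cos(t),c0[1]+r*np.sin(t),z]) for r in rs])
        v=map_coordinates(s,[pr[:,1],pr[:,0]],order=1); d=np.gradient(cv2.GaussianBlur(v[:,None],(1,7),1.2).ravel())
        i=np.argmin(d)
        if d[i]<-3 and 2<i<len(rs)-3: E.append(c0+rs[i]*np.array([np.cos(t),np.sin(t)]))
    E=np.array(E); r=least_squares(lambda v:np.hypot(*(E-v[:2]).T)-v[2],[*c0,.045],loss="soft_l1",f_scale=.0006)
    return r.x.round(4),len(E),np.median(abs(r.fun)).round(5)
print("bench top",disc("top","pics/top0.png",np.array([.534,-.165]),.031))
print("held",disc("scene","pics/ps.png",np.array([.6095,.131]),.2216))
E
```

```text
bench top (array([ 0.5345, -0.1659,  0.046 ]), 90, np.float64(0.00049))
held (array([0.6068, 0.1292, 0.0452]), 75, np.float64(0.00036))
```

Emit:
move_arm:
  motion:
    - {"jaw": -1, "x": -0.0024, "y": 0.003, "z": 0.015, "twist": 0}
    - {"jaw": -1, "x": -0.0024, "y": 0.003, "z": 0.03, "twist": 0}
    - {"jaw": -1, "x": -0.0024, "y": 0.003, "z": 0.035, "twist": 0}
    - {"jaw": -1, "x": -0.0024, "y": 0.003, "z": 0.035, "twist": 0}
    - {"jaw": -1, "x": -0.0024, "y": 0.003, "z": 0.037, "twist": 0}
    - {"jaw": -1, "x": -0.0024, "y": 0.003, "z": 0.039, "twist": 0}
    - {"jaw": -1, "x": -0.0024, "y": 0.003, "z": 0.041, "twist": 0}
    - {"jaw": -1, "x": -0.0024, "y": 0.003, "z": 0.042, "twist": 0}

```text
time: 7.3
ee_pos: [0.6094, 0.1349, 0.1845]
eef_rot: [-0.357, 0.934, -0.0, 0.0]
force: [-0.1, -0.8, -2.6]
gripper_width: 0.0171
grasp_force: 30.0
```

```bash
cat > s.py <<'E'
from h import *
o=status.get_obs();print('lid z',(o['ee_pos'][2]-.0365).round(4))
for k in('time','ee_pos','force','moment','gripper_width'):print(k,np.round(o[k],4))
go(*o['ee_pos'],221.7)
E
python3 s.py
```

```text
lid z 0.148
time 7.3
ee_pos [0.6094 0.1349 0.1845]
force [-0.1204 -0.7623 -2.6168]
moment [0.0919 0.0426 0.0498]
gripper_width 0.0171
yaw now -138.22 shift [0. 0. 0.] twist 0.0015 rows 0.0
```

Emit:
move_arm:
  motion:
    - {"jaw": -1, "x": 0, "y": 0, "z": 0.0015, "twist": 0}
    - {"jaw": -1, "x": 0, "y": 0, "z": 0.003, "twist": 0}
    - {"jaw": -1, "x": 0, "y": 0, "z": 0.0045, "twist": 0}
    - {"jaw": -1, "x": 0, "y": 0, "z": 0.0045, "twist": 0}

```text
time: 7.8
ee_pos: [0.6093, 0.1348, 0.1799]
eef_rot: [-0.357, 0.934, -0.0, -0.0]
force: [-0.3, -0.8, -1.2]
gripper_width: 0.0171
grasp_force: 30.0
```

```bash
python3 s.py
```

```text
lid z 0.1434
time 7.8
ee_pos [0.6093 0.1348 0.1799]
force [-0.2774 -0.7982 -1.2196]
moment [ 0.0894  0.0781 -0.035 ]
gripper_width 0.0171
yaw now -138.22 shift [0. 0. 0.] twist 0.0014 rows 0.0
```

Emit:
move_arm:
  motion:
    - {"jaw": -1, "x": 0, "y": 0, "z": 0.001, "twist": 0}
    - {"jaw": -1, "x": 0, "y": 0, "z": 0.002, "twist": 0}
    - {"jaw": -1, "x": 0, "y": 0, "z": 0.003, "twist": 0}
    - {"jaw": -1, "x": 0, "y": 0, "z": 0.003, "twist": 0}

```text
time: 8.3
ee_pos: [0.6094, 0.1349, 0.177]
eef_rot: [-0.357, 0.934, -0.0, -0.0]
force: [0.3, -0.3, -2.4]
gripper_width: 0.017
grasp_force: 30.0
```

```bash
python3 s.py
```

```text
lid z 0.1405
time 8.3
ee_pos [0.6094 0.1349 0.177 ]
force [ 0.2982 -0.2866 -2.3836]
moment [0.0778 0.0158 0.0058]
gripper_width 0.017
yaw now -138.22 shift [0. 0. 0.] twist 0.0014 rows 0.0
```

Emit:
move_arm:
  motion:
    - {"jaw": -1, "x": 0, "y": 0, "z": 0.001, "twist": 0}
    - {"jaw": -1, "x": 0, "y": 0, "z": 0.002, "twist": 0}
    - {"jaw": -1, "x": 0, "y": 0, "z": 0.003, "twist": 0}
    - {"jaw": -1, "x": 0, "y": 0, "z": 0.004, "twist": 0}
    - {"jaw": -1, "x": 0, "y": 0, "z": 0.004, "twist": 0}

```text
time: 8.93
ee_pos: [0.6094, 0.1348, 0.173]
eef_rot: [-0.357, 0.934, -0.0, -0.0]
force: [-0.3, 0.3, -2.4]
gripper_width: 0.0167
grasp_force: 30.0
```

```bash
python3 s.py
```

```text
lid z 0.1365
time 8.925
ee_pos [0.6094 0.1348 0.173 ]
force [-0.2767  0.2878 -2.3638]
moment [ 0.0654  0.0262 -0.0471]
gripper_width 0.0167
yaw now -138.22 shift [0. 0. 0.] twist 0.0014 rows 0.0
```

Emit:
move_arm:
  motion:
    - {"jaw": -1, "x": 0, "y": 0, "z": 0.0015, "twist": 0}
    - {"jaw": -1, "x": 0, "y": 0, "z": 0.003, "twist": 0}
    - {"jaw": -1, "x": 0, "y": 0, "z": 0.0045, "twist": 0}
    - {"jaw": -1, "x": 0, "y": 0, "z": 0.006, "twist": 0}
    - {"jaw": -1, "x": 0, "y": 0, "z": 0.0068, "twist": 0}
    - {"jaw": -1, "x": 0, "y": 0, "z": 0.0068, "twist": 0}

```text
time: 9.68
ee_pos: [0.6096, 0.135, 0.1668]
eef_rot: [-0.357, 0.934, 0.0, 0.0]
force: [-1.3, 0.2, 5.8]
gripper_width: 0.017
grasp_force: 30.0
```

```bash
python3 s.py
```

```text
lid z 0.1303
time 9.675
ee_pos [0.6096 0.135  0.1668]
force [-1.3118  0.213   5.7848]
moment [0.0679 0.4769 0.0053]
gripper_width 0.017
yaw now -138.22 shift [0. 0. 0.] twist 0.0015 rows 0.0
```

Emit:
move_arm:
  motion:
    - {"jaw": -1, "x": 0, "y": 0, "z": 0.001, "twist": 0}
    - {"jaw": -1, "x": 0, "y": 0, "z": 0.0018, "twist": 0}
    - {"jaw": -1, "x": 0, "y": 0, "z": 0.0018, "twist": 0}

```text
time: 10.05
ee_pos: [0.6097, 0.135, 0.1652]
eef_rot: [-0.357, 0.934, 0.0, 0.0]
force: [-2.2, -0.8, 8.3]
gripper_width: 0.0176
grasp_force: 30.0
```

```bash
python3 s.py
```

```text
lid z 0.1287
time 10.05
ee_pos [0.6097 0.135  0.1652]
force [-2.1831 -0.76    8.258 ]
moment [0.0167 0.6868 0.0451]
gripper_width 0.0176
yaw now -138.22 shift [0. 0. 0.] twist 0.0014 rows 0.0
```

Emit:
move_arm:
  motion:
    - {"jaw": -1, "x": 0, "y": 0, "z": 0, "twist": 0.04}
    - {"jaw": -1, "x": 0, "y": 0, "z": 0, "twist": 0.08}
    - {"jaw": -1, "x": 0, "y": 0, "z": 0, "twist": 0.12}
    - {"jaw": -1, "x": 0, "y": 0, "z": 0, "twist": 0.15}
    - {"jaw": -1, "x": 0, "y": 0, "z": 0, "twist": 0.15}

```text
time: 10.68
ee_pos: [0.6105, 0.1351, 0.1655]
eef_rot: [-0.286, 0.958, -0.0, 0.001]
force: [-2.4, 0.3, 8.2]
gripper_width: 0.0172
grasp_force: 30.3
```

```bash
python3 s.py
```

```text
lid z 0.129
time 10.675
ee_pos [0.6105 0.1351 0.1655]
force [-2.4029  0.2903  8.158 ]
moment [-0.0403  0.1416  0.3424]
gripper_width 0.0172
yaw now -146.79 shift [0. 0. 0.] twist -0.1482 rows 0.8
```

Emit:
move_arm:
  motion:
    - {"jaw": -1, "x": 0, "y": 0, "z": 0, "twist": 0.05}
    - {"jaw": -1, "x": 0, "y": 0, "z": 0, "twist": 0.1}
    - {"jaw": -1, "x": 0, "y": 0, "z": 0, "twist": 0.15}
    - {"jaw": -1, "x": 0, "y": 0, "z": 0, "twist": 0.2}
    - {"jaw": -1, "x": 0, "y": 0, "z": 0, "twist": 0.25}
    - {"jaw": -1, "x": 0, "y": 0, "z": 0, "twist": 0.25}

```text
time: 11.42
ee_pos: [0.6108, 0.1351, 0.1656]
eef_rot: [-0.164, 0.986, -0.0, 0.002]
force: [0.5, 0.4, 8.6]
gripper_width: 0.0175
grasp_force: 30.3
```

```bash
python3 s.py
```

```text
lid z 0.1291
time 11.425
ee_pos [0.6108 0.1351 0.1656]
force [0.5223 0.3844 8.6106]
moment [-0.0521  0.0232  0.2891]
gripper_width 0.0175
yaw now -161.13 shift [0. 0. 0.] twist -0.3985 rows 2.1
```

Emit:
move_arm:
  motion:
    - {"jaw": -1, "x": 0, "y": 0, "z": 0, "twist": 0.05}
    - {"jaw": -1, "x": 0, "y": 0, "z": 0, "twist": 0.1}
    - {"jaw": -1, "x": 0, "y": 0, "z": 0, "twist": 0.15}
    - {"jaw": -1, "x": 0, "y": 0, "z": 0, "twist": 0.2}
    - {"jaw": -1, "x": 0, "y": 0, "z": 0, "twist": 0.25}
    - {"jaw": -1, "x": 0, "y": 0, "z": 0, "twist": 0.3}
    - {"jaw": -1, "x": 0, "y": 0, "z": 0, "twist": 0.34}
    - {"jaw": -1, "x": 0, "y": 0, "z": 0, "twist": 0.34}

```text
time: 12.42
ee_pos: [0.6108, 0.135, 0.1655]
eef_rot: [0.005, 1.0, 0.0, 0.002]
force: [0.3, -0.5, 7.3]
gripper_width: 0.0172
grasp_force: 30.3
```

```bash
python3 s.py
```

```text
lid z 0.129
time 12.425
ee_pos [0.6108 0.135  0.1655]
force [ 0.2786 -0.5428  7.3452]
moment [-0.0811 -0.0279  0.3513]
gripper_width 0.0172
yaw now 179.4 shift [0. 0. 0.] twist -0.7383 rows 4.0
```

Emit:
move_arm:
  motion:
    - {"jaw": -1, "x": 0, "y": 0, "z": 0, "twist": 0.02}
    - {"jaw": -1, "x": 0, "y": 0, "z": 0, "twist": 0.045}
    - {"jaw": -1, "x": 0, "y": 0, "z": 0, "twist": 0.045}

```text
time: 12.8
ee_pos: [0.6108, 0.135, 0.1655]
eef_rot: [0.028, 1.0, 0.0, 0.001]
force: [-0.2, -0.4, 8.6]
gripper_width: 0.0175
grasp_force: 30.3
```

```bash
python3 s.py
```

```text
lid z 0.129
time 12.8
ee_pos [0.6108 0.135  0.1655]
force [-0.1611 -0.4262  8.6469]
moment [-0.0444  0.031   0.3654]
gripper_width 0.0175
yaw now 176.83 shift [0. 0. 0.] twist -0.7831 rows 4.2
```

Emit:
move_arm:
  motion:
    - {"jaw": -1, "x": 0, "y": 0, "z": -0.001, "twist": 0}
    - {"jaw": -1, "x": 0, "y": 0, "z": -0.002, "twist": 0}
    - {"jaw": -1, "x": 0, "y": 0, "z": -0.0028, "twist": 0}
    - {"jaw": -1, "x": 0, "y": 0, "z": -0.0028, "twist": 0}

```text
time: 13.3
ee_pos: [0.6105, 0.135, 0.1678]
eef_rot: [0.028, 1.0, 0.0, 0.001]
force: [2.3, -0.3, 5.0]
gripper_width: 0.0167
grasp_force: 30.1
```

```bash
python3 s.py
```

```text
lid z 0.1313
time 13.3
ee_pos [0.6105 0.135  0.1678]
force [ 2.347  -0.2929  4.9759]
moment [ 0.0123 -0.5676  0.1723]
gripper_width 0.0167
yaw now 176.82 shift [0. 0. 0.] twist -0.7833 rows 4.2
```

Emit:
move_arm:
  motion:
    - {"jaw": -1, "x": 0, "y": 0, "z": -0.0008, "twist": 0}
    - {"jaw": -1, "x": 0, "y": 0, "z": -0.0016, "twist": 0}
    - {"jaw": -1, "x": 0, "y": 0, "z": -0.0016, "twist": 0}

```text
time: 13.68
ee_pos: [0.6096, 0.1349, 0.1689]
eef_rot: [0.028, 1.0, 0.0, 0.0]
force: [3.6, 1.4, 3.4]
gripper_width: 0.0177
grasp_force: 30.0
```

```bash
python3 s.py
```

```text
lid z 0.1324
time 13.675
ee_pos [0.6096 0.1349 0.1689]
force [3.6208 1.4269 3.4465]
moment [ 0.0243 -0.7524  0.0487]
gripper_width 0.0177
yaw now 176.8 shift [0. 0. 0.] twist -0.7837 rows 4.2
```

Emit:
move_arm:
  motion:
    - {"jaw": -1, "x": 0, "y": 0, "z": -0.0006, "twist": 0}
    - {"jaw": -1, "x": 0, "y": 0, "z": -0.0012, "twist": 0}
    - {"jaw": -1, "x": 0, "y": 0, "z": -0.0012, "twist": 0}

```text
time: 14.05
ee_pos: [0.6093, 0.1347, 0.1696]
eef_rot: [0.028, 1.0, -0.0, -0.0]
force: [4.4, 0.1, -4.9]
gripper_width: 0.0175
grasp_force: 30.0
```

```bash
python3 s.py
```

```text
lid z 0.1331
time 14.05
ee_pos [0.6093 0.1347 0.1696]
force [ 4.3969  0.1441 -4.9434]
moment [-0.0659 -1.0892  0.0618]
gripper_width 0.0175
yaw now 176.8 shift [0. 0. 0.] twist -0.7837 rows 4.2
```

At 133 mm the catch stops the rise. I'll ease off slightly, then release and withdraw.

Emit:
move_arm:
  motion:
    - {"jaw": -1, "x": 0, "y": 0, "z": 0.0006, "twist": 0}
    - {"jaw": -1, "x": 0, "y": 0, "z": 0.0006, "twist": 0}
    - {"jaw": 0.1, "x": 0, "y": 0, "z": 0.0006, "twist": 0}
    - {"jaw": 0.1, "x": 0, "y": 0, "z": 0.0006, "twist": 0}
    - {"jaw": 0.1, "x": 0, "y": 0, "z": 0.0006, "twist": 0}
    - {"jaw": 0.1, "x": 0, "y": 0, "z": 0.0006, "twist": 0}
    - {"jaw": 0.1, "x": 0, "y": 0, "z": -0.02, "twist": 0}
    - {"jaw": 0.1, "x": 0, "y": 0, "z": -0.06, "twist": 0}

```text
time: 15.05
ee_pos: [0.6083, 0.1347, 0.2293]
eef_rot: [0.028, 1.0, -0.001, -0.002]
force: [0.5, 0.9, -0.1]
gripper_width: 0.0511
grasp_force: 0.0
```

Emit:
move_arm:
  motion:
    - {"jaw": 0.1, "x": 0, "y": 0, "z": -0.05, "twist": 0}
    - {"jaw": 0.1, "x": 0.05, "y": 0, "z": -0.1, "twist": 0}
    - {"jaw": 0.1, "x": 0.11, "y": -0.03, "z": -0.13, "twist": 0}
    - {"jaw": 0.1, "x": 0.15, "y": -0.08, "z": -0.13, "twist": 0}
    - {"jaw": 0.1, "x": 0.15, "y": -0.14, "z": -0.13, "twist": 0}
    - {"jaw": 0.1, "x": 0.15, "y": -0.2, "z": -0.13, "twist": 0}
    - {"jaw": 0.1, "x": 0.15, "y": -0.25, "z": -0.13, "twist": 0}
    - {"jaw": 0.1, "x": 0.15, "y": -0.25, "z": -0.13, "twist": 0}

```text
time: 16.05
ee_pos: [0.4446, -0.1105, 0.3606]
eef_rot: [0.031, 1.0, -0.0, 0.0]
force: [0.8, 0.5, -0.2]
gripper_width: 0.0509
grasp_force: 0.0
```

```bash
python3 - <<'E'
from h import *
o=status.get_obs();print(o['time'],o['ee_pos'],o['force'])
s=vision.capture('scene');t=vision.capture('top')
f=lambda im,x,y,w,h:cv2.resize(im[y:y+h,x:x+w],None,fx=4,fy=4,interpolation=cv2.INTER_CUBIC)
cv2.imwrite('pics/e.png',np.hstack([f(s,265,110,100,120),f(t,245,110,100,120)]))
E
```

```text
16.05 [ 0.44463837 -0.1105466   0.36055808] [ 0.78031837  0.48052254 -0.23669571]
```

View pics/e.png

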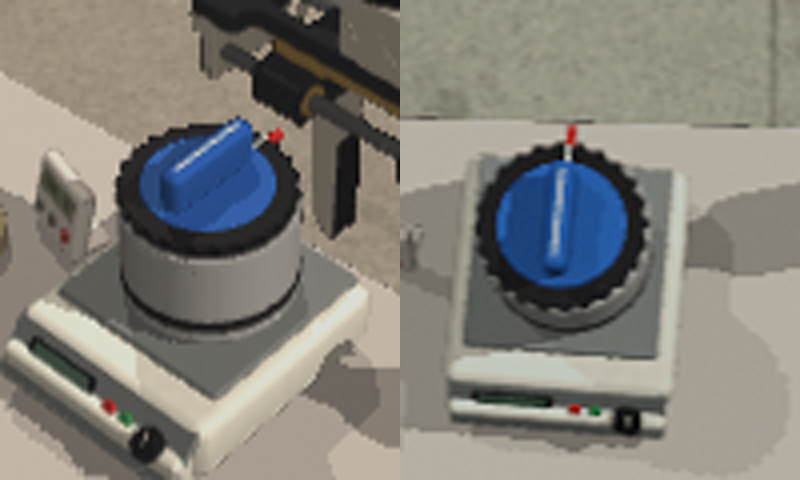

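The lid sits flat and seated, with the pointer straight back at top crop (571,135), and the gripper is clear. One quick yaw check, then hand in.

```bash
python3 - <<'E'
from h import *
a,b=[onz("top",(245+(u-400)/4,110+v/4),.196) for u,v in((563,168),(553,262))]; d=a-b
y=np.degrees(np.arctan2(d[1],d[0])); print(y,np.linalg.norm(d))
if -6<y<0:
    from cell import order
    print(order.job_done())
E
```

```text
-3.893218756415715 0.06649009202929075
the job is handed in; nothing more can be done
None
```

The lid is locked on the pot: it rose to 133 mm and the catch held it, and its pointer is within about 1° of where I measured the back (red) mark to be. The arm let go and withdrew, and the job was handed in at about 16 s; no result was reported.

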